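Pry open a cradle housing and hold a round flask down in its sprung ring

TASK

Using the steel spatula as a lever, not your fingers, pry the hinged cover of the grey housing up from its front notch and swing it back past upright, then lay the spatula back down flat on the bench. Take the round flask from its cork ring, set it upright on the sprung ring inside the housing and gently press it down so that the ring sinks about 12 mm. Finish while still holding the flask pressed down there with the gripper (do not let go), and leave the other things on the bench where they are.

Things in the scene. Friction and masses are not known exactly. Their poses are not given: they have to be found in the camera images.
- housing: Fixed grey open-topped box, 130 x 130 mm, walls 6 mm thick and 78 mm tall, inner floor 12 mm above the bench. Origin: centre of its underside, on the bench. Its -x face is the front (with the notch), its +x side carries the hinge, z is up.
- notch (a point): Centre of the pry notch in the outer face of the housing's front wall: a cut-out 40 mm wide (along the housing's y) and 14 mm tall (7 mm above and 7 mm below this point), open through the 6 mm wall; it is closed above by the underside of the shut cover, which overhangs the front wall by 7 mm. A blade goes in along the housing's +x. The ring's nearest edge lies 28 mm inside the wall's outer face, lower than the notch.
- cover_hinge (a point): Middle of the cover's hinge axis, at the back top edge of the housing, 78 mm above the bench; 66 mm behind the housing's centre. The axis runs along the housing's y. Axes of this point are the housing's.
- cover (a joint): Angle in rad of the flat aluminium cover (138 mm from hinge to front edge, 128 mm wide, 5 mm thick, 70 g): 0 shut, 1.57 upright, stop at 1.95 (leaning back). The underside is a plane through the hinge axis. Stiff friction hinge (0.06 N m): it stays wherever it is left; lifting it at the front edge takes about 1 N.
- cover_edge (a point): Middle of the lower front edge of the cover, 138 mm from the hinge axis.
- seat (a point): Centre of the top face of the sprung steel ring inside the housing (outer diameter 74 mm, hole 48 mm, 8 mm thick); 60 mm above the bench when not pressed. It moves down with the ring. A flask set on it has the centre of its bulb 24 mm above this point.
- cradle (a joint): How far the ring is pressed down, in m: 0 free, stop at 0.018. Spring: about 3 N to start it moving, then 700 N/m (about 11 N at 12 mm).
- cork_ring: Fixed cork ring on which the flask stands, outer diameter 88 mm, hole 48 mm, 26 mm tall. Origin: centre of its underside.
- flask_center (a point): The round-bottomed clear glass flask with a grey stopper, 128 mm tall, 150 g; this point is on its axis half-way up, 64 mm above its lowest point. z is its axis, up. Spherical bulb of 68 mm diameter below, straight cylindrical neck of 25 mm diameter from 68 to 118 mm above the lowest point, stopper 23 mm diameter above that. On the cork ring its lowest point is about 16 mm above the bench.
- flask_neck (a point): Point on the flask's axis in the straight neck where it is best gripped, 98 mm above its lowest point.
- flask_bulb (a point): Centre of the flask's bulb, 34 mm above its lowest point.
- spatula_center (a point): Steel double-ended spatula, 199 mm long, 30 g, lying on the bench; this point is the middle of its round shaft (6.4 mm diameter), 3 mm above the bench, at about its centre of mass. Its x axis runs along the shaft to the flat straight blade (11 mm wide, 2 mm thick, its tip 99 mm from this point, centred 1 mm below the shaft's axis, upper face level with the shaft's axis); at the start it points roughly away from the robot. The other end is a 16 mm wide rounded blade.
- spatula: The same spatula; origin on its underside below the middle of the shaft.
- flask: The flask; origin at its lowest point.
- beaker: Bystander: glass beaker, 75 mm wide, 94 mm tall. Origin under its centre.
- tape_roll: Bystander: roll of tape lying flat, 96 mm wide, 48 mm tall. Origin under its centre.
- dish: Bystander: shallow round dish with a lid, 68 mm wide, 24 mm tall. Origin under its centre.
Things that resemble listed ones, but are neither listed nor needed, are in the scene too. Leave any blue or pink look-alike of the flask alone.

How it is judged:
On the way, in this order (a step that is already met when the one before it is completed fails the run):
1. the cover is pried up by the spatula (contact force between spatula and cover above 0.1 N and value of joint cover above 0.2 rad), for 0.1 s.
2. the cover stands open past upright (value of joint cover above 1.58 rad), for 0.2 s.
3. the spatula lies on the bench, let go (height (world z) of spatula_center below 0.015 m and angle between spatula_center's own z axis and vertical below 0.3 rad and contact force between the fingers and spatula below 0.1 N and linear speed of spatula below 0.02 m/s), for 0.2 s.
4. the flask presses the sprung ring down (contact force between flask and cradle above 3 N and value of joint cradle above 0.008 m), for 0.2 s.
At the end, for the whole second after the job is handed in: The gripper still holds the flask, upright (0.15 rad), centred on the ring (6 mm), pressing it 8 to 16 mm down with over 5 N, fingers off the ring; the cover is upright or leans back (over 1.5 rad); the spatula lies flat on the bench (value of joint cradle between 0.008 and 0.016 m and contact force between flask and cradle above 5 N and contact force between the fingers and flask above 2 N and contact force between the fingers and cradle below 0.5 N and horizontal distance between flask_bulb and seat below 0.006 m and angle between flask's own z axis and vertical below 0.15 rad and value of joint cover above 1.5 rad and height (world z) of spatula_center below 0.015 m and angle between spatula_center's own z axis and vertical below 0.3 rad and linear speed of flask below 0.02 m/s); the arm keeps its last pose, push and grip.
It fails at once if the hand, not the spatula, moves the cover open (contact force between the arm and cover above 0.5 N and value of joint cover below 1.4 rad).
It fails at once if the fingers, not the spatula, move the cover open (contact force between the fingers and cover above 0.5 N and value of joint cover below 1.4 rad).
It fails at once if the flask is pressed roughly (over 30 N) on the ring (contact force between flask and cradle above 30 N).
It fails at once if a bystander is disturbed (moved over 30 mm) (distance of any of beaker, tape_roll, dish from where it was at the start of the episode above 0.03 m).
It also fails if it takes over 67 s, if anything falls off the work surface, if the arm or the gripper's body presses on something with over 40 N, if the wrist force passes 120 N, or if a joint passes its speed limit or range.

ROBOT

A 7-joint arm with a two-finger parallel gripper is mounted at the origin on a cart in front of the work surface, level with it; the furniture and walls round the work are solid. World frame = base frame: x ahead of the robot, y to its left, z up, the work surface at z = 0. Lengths are in m, angles in rad, forces in N, time in s.
With the tool pointing down it reaches from about 0.425 to 0.8 m from the base axis. Payload 8.3 kg.
Tool frame: the origin (TCP) lies on the mounting face of the last link; the fingertips stand 173 mm ahead of it and the grasp point (between the pads) lies 155 mm ahead of it; z points along the fingers, x is the direction in which the jaws open and shut, and the axes are right-handed (so a half turn about z gives the same grasp; the last joint's range is limited). The gripper opens to 85 mm and grips with 20 to 120 N. Pads are 22 mm wide; open, the fingers measure 114 mm over their backs; the gripper's body (76 mm by 85 mm) begins 54 mm behind the grasp point. The pads swing forward as they close: fully open they stand 13 mm farther back than shut.
Start: joints at [-0.063, 0.383, 0.016, 1.37, -0.006, 1.388, -0.046], TCP at [0.625, 0, 0.405] pointing down, gripper open.
Joint ranges: [-2.95, 2.95], [-0.25, 2.06], [-1.52, 1.56], [0.18, 2.33], [-1.44, 4.58], [0.02, 2.06], [-3.01, 3.01]. Speed limits (rad/s): [2.39, 2.39, 3.01, 3.01, 3.14, 3.14, 3.14].

INTERFACE

Orientations are given as a unit quaternion [x, y, z, w].
In Python, from bench import robot gives the robot as it stands. The module is installed in compiled form; this text tells all that it offers.
- The arm moves only by the tool play_rows, never from a script. Its argument "moves" is a list that holds one entry, the list of rows, each a list of 4 numbers: the shift along the tool's x, y, z in m, then the turn about the tool's z in degrees. A call has 1 to 12 rows; each row is the pose to reach, as a shift and turn from the pose commanded when the call began, along the tool's axes at that moment; what a row does not reach only later rows make up. A row lasts 1/12 s, in which the tool goes at most 41.7 mm and 7.16 degrees, less where a joint would pass 70% of its speed; a pose out of reach is approached as far as the arm can. A call with a gripper value outside its range is refused whole. "fingers" is the opening in per cent of the stroke, from 0 (shut) to 100 (fully open), set as the call begins (left out, the last holds). The fingers move at their own pace and stop on an object; "newtons" is the grip in N (left out, the last holds). Time passes only in rows, so rows that repeat a pose let the fingers close. It gives the time, the measured TCP pose, the force and the opening at its end, in the units of the state.
- robot.observe(): the state, without advancing time (a new reading comes with each control period).
- robot.read_camera(name): name is "scene" or "side" or "wrist"; returns (picture, depth): 400x640x3 uint8, red, green, blue; 400x640 float32, m along the optical axis (not along the pixel's ray), 0 where there is no reading.
- robot.calibration(name): a dict with "mtx" (3x3 intrinsics, pixels), "xyz" and "attitude" of the camera in the world; the wrist camera has in their place "mount" (4x4, takes a point from camera to tool coordinates, whose origin is the TCP and whose axes are the tool frame's). Camera axes: x right, y down, z forward; pixel columns grow to the right and rows downward; lengths in m; the calibration is good to about 2 mm. A picture is of the moment at which its call begins: read the wrist's pose just before it. calibration takes no time and is no camera call.
- robot.close_job(): hands the job in, once; it reports no verdict.
The state is a dict: "time_s": time; "joint_positions": joint angles; "joint_velocities": joint speeds; "joint_efforts": joint torques, N m; "position": TCP position; "orientation": TCP orientation; "force": force on the tool from outside, world axes, zero at the start; "torque": the same for the moment, N m; "opening": finger opening in m.
Only numpy, scipy, OpenCV 4.12 (cv2) and the standard library are available. Lean on these libraries where they do the work, as an engineer would, in place of code of your own. Each camera call takes 0.05 s, during which the arm holds its last target.

## Working session

There is one attempt and no reset: what is moved stays moved. The work goes in short steps, Python scripts to look and compute and a tool call to move; the robot and the scene stay as the last step left them, time stands still between calls to the robot, and variables do not carry over. Pictures are saved under pics/ and viewed, and the job is handed in when it is done.

Besides the shell and the picture viewer there is one more tool, called after "Request:" as name(argument=value, ...), one argument or row to a line, values as JSON. play_rows: Moves the arm, as the interface text tells. Its arguments: {"type":"object","properties":{"moves":{"type":"array","items":{"type":"array","items":{"type":"array","items":{"type":"number"}}}},"fingers":{"type":"number"},"newtons":{"type":"number"}},"required":["moves"]}

```bash
mkdir -p pics; cat > h.py <<'E'
import numpy as np, cv2
from scipy.spatial.transform import Rotation as R
from bench import robot
def cam(name):
    c=robot.calibration(name); s=robot.observe()
    K=np.array(c["mtx"])
    if "mount" in c:
        T=np.eye(4);T[:3,:3]=R.from_quat(s["orientation"]).as_matrix();T[:3,3]=s["position"]
        M=T@np.array(c["mount"]);
        return K,M[:3,:3],M[:3,3]
    a=np.array(c["attitude"])
    Rm=R.from_quat(a).as_matrix() if a.size==4 else a
    return K,Rm,np.array(c["xyz"])
def shot(name,fn):
    K,Rm,t=cam(name); p,d=robot.read_camera(name)
    cv2.imwrite("pics/"+fn+".png",p[:,:,::-1]); np.savez("pics/"+fn+".npz",p=p,d=d,K=K,R=Rm,t=t)
    return p,d,K,Rm,t
def load(fn):
    z=np.load("pics/"+fn+".npz"); return z["p"],z["d"],z["K"],z["R"],z["t"]
def ray(K,Rm,t,u,v,z):
    r=Rm@np.linalg.inv(K)@np.array([u,v,1.]); return t+r*(z-t[2])/r[2]
def pt(d,K,Rm,t,u,v):
    return t+Rm@(np.linalg.inv(K)@np.array([u,v,1.])*d[int(v),int(u)])
def proj(K,Rm,t,P):
    c=Rm.T@(np.array(P)-t); q=K@c; return q[:2]/q[2]
def cloud(d,K,Rm,t):
    v,u=np.mgrid[:d.shape[0],:d.shape[1]]
    c=np.stack([u,v,np.ones_like(u)],-1)@np.linalg.inv(K).T*d[...,None]
    return c@Rm.T+t
E
python3 - <<'E'
from h import *
for n in ["scene","side","wrist"]:
    p,d,K,Rm,t=shot(n,n+"0"); print(n,K.tolist(),Rm.round(3).tolist(),t.round(3))
print(robot.calibration("scene")["attitude"]); print(robot.observe())
E
```

```text
scene [[388.71908629575694, 0.0, 320.66075935323715], [0.0, 388.71908629575694, 208.1187627758413], [0.0, 0.0, 1.0]] [[0.72, -0.291, 0.63], [-0.694, -0.328, 0.641], [0.021, -0.899, -0.438]] [-0.276 -0.898  0.688]
side [[430.0301893637626, 0.0, 326.2477856742006], [0.0, 430.0301893637626, 200.13726674794944], [0.0, 0.0, 1.0]] [[0.908, -0.286, 0.306], [-0.419, -0.595, 0.686], [-0.014, -0.751, -0.661]] [ 0.145 -0.965  0.952]
wrist [[289.6522296718525, 0.0, 323.97640871753714], [0.0, 289.6522296718525, 195.26970834925731], [0.0, 0.0, 1.0]] [[1.0, 0.001, -0.003], [-0.0, -0.952, -0.306], [-0.003, 0.306, -0.952]] [0.625 0.077 0.372]
[ 0.78840983 -0.31217657  0.20652634 -0.48816248]
{'time_s': 0.15, 'joint_positions': array([-0.0629365 ,  0.38405492,  0.01637658,  1.37090391, -0.00631247,
        1.38819973, -0.04645499]), 'joint_velocities': array([ 0.0001445 , -0.0020578 ,  0.0004546 , -0.00442143,  0.00051905,
        0.00077627,  0.00101049]), 'joint_efforts': array([ 3.13456680e-03, -6.28150821e+01,  8.46451297e-01, -3.72163582e+01,
        1.68576470e-02,  1.09401988e-02, -6.53258235e-05]), 'position': array([6.24875292e-01, 6.78090786e-05, 4.03906213e-01]), 'orientation': array([ 9.99999710e-01,  7.10581470e-05, -7.58721682e-04,  2.90778432e-07]), 'force': array([0.15907568, 0.85530767, 0.79374025]), 'torque': array([ 0.01158537, -0.01982486, -0.00838808]), 'opening': 0.08522011491661699}
```

View pics/scene0.png

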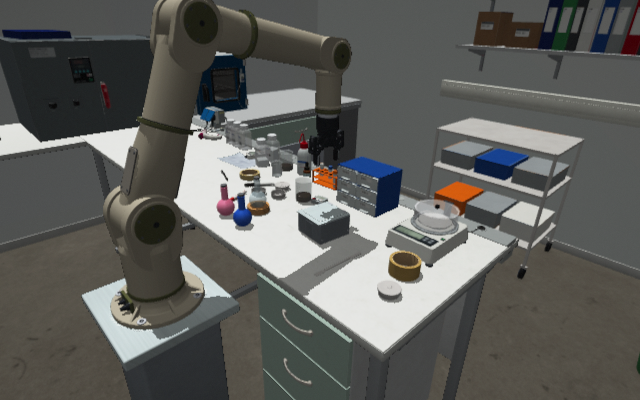

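View pics/side0.png

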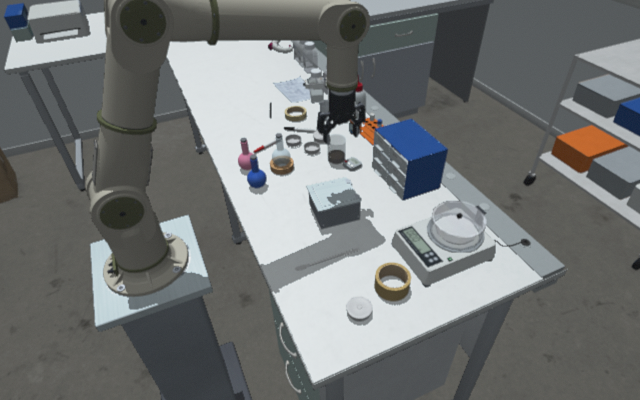

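View pics/wrist0.png

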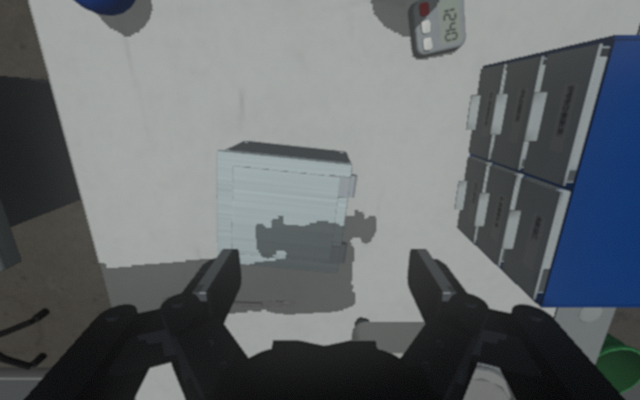

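```bash
python3 - <<'E'
from h import *
p,d,*_=load("side0")
a=cv2.resize(p[100:300,230:430],None,fx=4,fy=3.0,interpolation=cv2.INTER_CUBIC)
a=np.clip(a.astype(float)*1.4,0,255).astype(np.uint8)
cv2.imwrite("pics/c1.png",a[:,:,::-1])
p,d,*_=load("wrist0")
a=cv2.resize(p[130:330,80:480],None,fx=2,fy=2,interpolation=cv2.INTER_CUBIC)
a=np.clip(a.astype(float)*1.4,0,255).astype(np.uint8)
cv2.imwrite("pics/c2.png",a[:,:,::-1])
E
```

```text
(no output)
```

View pics/c1.png

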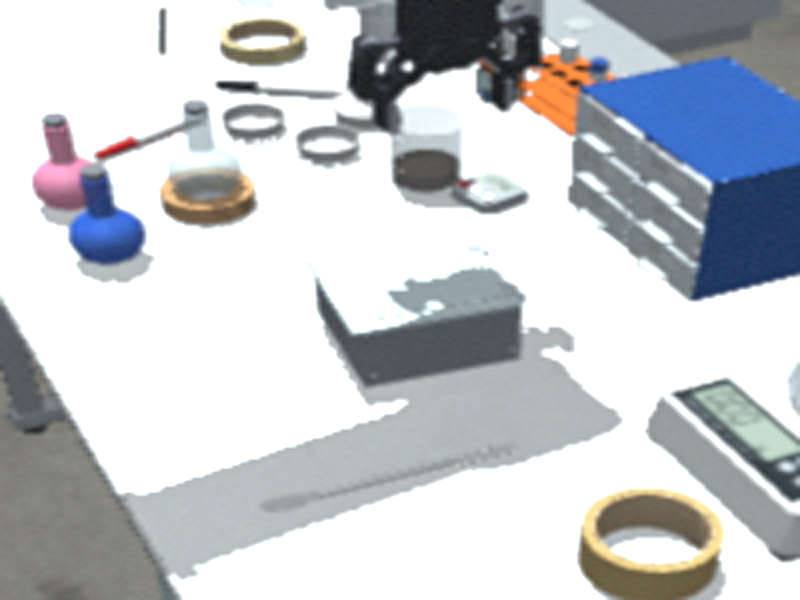

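View pics/c2.png

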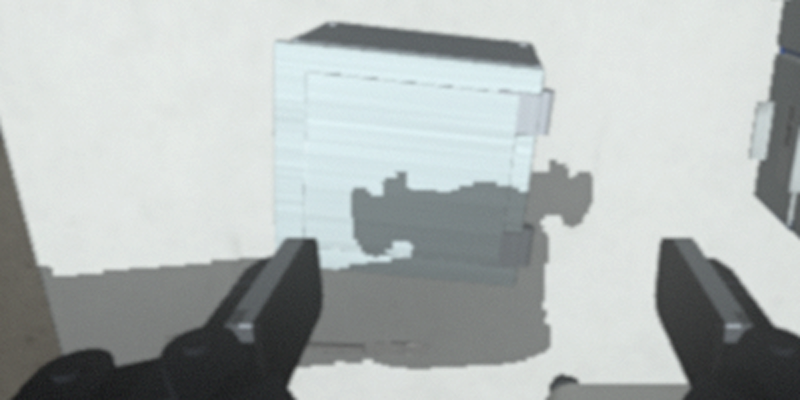

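```bash
python3 - <<'E'
from h import *
for n in ["wrist0","side0"]:
    p,d,K,Rm,t=load(n)
    C=cloud(d,K,Rm,t)
    m=(d>0)&(abs(C[...,2]-0.083)<0.004)&(C[...,0]>0.3)&(C[...,0]<0.9)&(abs(C[...,1])<0.35)
    mm=m.astype(np.uint8); nl,l,st,ce=cv2.connectedComponentsWithStats(mm)
    for i in range(1,nl):
        if st[i,4]>200:
            P=C[l==i]; r=cv2.minAreaRect((P[:,:2]*1000).astype(np.float32)); print(n,st[i],ce[i].round(),r,cv2.boxPoints(r).round(1).tolist(),P[:,2].mean())
    # bench z check
    b=C[(abs(C[...,2])<0.02)&(d>0)]; print("bench z",np.median(b[:,2]))
E
```

```text
wrist0 [503  54  30 112 544] [515. 108.] ((806.5693359375, 67.81135559082031), (101.72164154052734, 6.909257411956787), 86.59098052978516) [[800.0999755859375, 17.200000762939453], [807.0, 16.799999237060547], [813.0, 118.4000015258789], [806.0999755859375, 118.80000305175781]] 0.08312087808683624
wrist0 [  216   150   139   123 13979] [282. 210.] ((579.5617065429688, -39.346527099609375), (128.6757049560547, 143.0569305419922), 83.90247344970703) [[501.6000061035156, -95.69999694824219], [643.9000244140625, -110.9000015258789], [657.5, 17.0], [515.2999877929688, 32.20000076293945]] 0.08302963158379018
wrist0 [485 167  29  94 405] [496. 210.] ((808.0826416015625, -37.70255661010742), (105.3515396118164, 10.105079650878906), 86.58136749267578) [[799.9000244140625, -90.0], [810.0, -90.5999984741211], [816.2999877929688, 14.600000381469727], [806.2000122070312, 15.199999809265137]] 0.0830905409602022
bench z -0.0007015533673333518
side0 [ 306  177   55   35 1174] [333. 194.] ((581.8565063476562, -43.267234802246094), (134.9184112548828, 143.4527130126953), 83.867919921875) [[503.29998779296875, -102.69999694824219], [646.0, -118.0], [660.4000244140625, 16.100000381469727], [517.7000122070312, 31.5]] 0.08284503063362042
bench z -0.0009459052559894765
```

```bash
python3 - <<'E'
from h import *
p,d,K,Rm,t=load("side0")
for u,v in [(358.7,250),(297.5,267.7),(330,259)]: print(ray(K,Rm,t,u,v,0.003).round(4))
# flask neck/stopper, cork ring
for u,v in [(279,135),(279,136),(282,165)]: print(pt(d,K,Rm,t,u,v).round(4), ray(K,Rm,t,u,v,0.144).round(3))
print(ray(K,Rm,t,282,168,0.013))
for u,v in [(392,282),(360,309)]: print(ray(K,Rm,t,u,v,0.03))
E
```

```text
[ 0.5772 -0.224   0.003 ]
[ 0.3891 -0.2086  0.003 ]
[ 0.4861 -0.219   0.003 ]
[0.515  0.2539 0.1428] [0.514 0.252 0.144]
[0.5126 0.2472 0.1433] [0.512 0.246 0.144]
[0.5069 0.228  0.0342] [0.464 0.085 0.144]
[0.50894251 0.23844295 0.013     ]
[ 0.59122514 -0.38377107  0.03      ]
[ 0.4744837  -0.42194279  0.03      ]
```

Request:
play_rows(
  moves=[
    [[-0.125,0.215,0.07,95],[-0.125,0.215,0.07,95],[-0.125,0.215,0.07,95],[-0.125,0.215,0.07,95],[-0.125,0.215,0.07,95],[-0.125,0.215,0.07,95],[-0.125,0.215,0.07,95],[-0.125,0.215,0.07,95],[-0.125,0.215,0.07,95],[-0.125,0.215,0.07,95],[-0.125,0.215,0.07,95],[-0.125,0.215,0.07,95]],
  ],
)

```text
time_s: 1.15
position: [0.4999, -0.2149, 0.3344]
orientation: [0.73, -0.684, -0.0, 0.0]
force: [0.4, -0.0, -0.9]
opening: 0.0853
```

Request:
play_rows(
  moves=[
    [[0,0,0,9],[0,0,0,9],[0,0,0,9],[0,0,0,9]],
  ],
)

```text
time_s: 1.48
position: [0.5, -0.2149, 0.3345]
orientation: [-0.677, 0.736, 0.0, -0.0]
force: [0.3, -0.0, -0.2]
opening: 0.086
```

```bash
python3 - <<'E'
from h import *
p,d,K,Rm,t=shot("wrist","wrist1"); s=robot.observe(); print(s['position'],R.from_quat(s['orientation']).as_matrix().round(3),s['joint_positions'].round(2),s['time_s'])
E
```

```text
[ 0.49996543 -0.21486239  0.33450674] [[-0.084 -0.996 -0.   ]
 [-0.996  0.084  0.   ]
 [-0.     0.    -1.   ]] [ 0.06  0.26  0.35  1.71 -0.09  1.19 -1.23] 1.5333
```

View pics/wrist1.png

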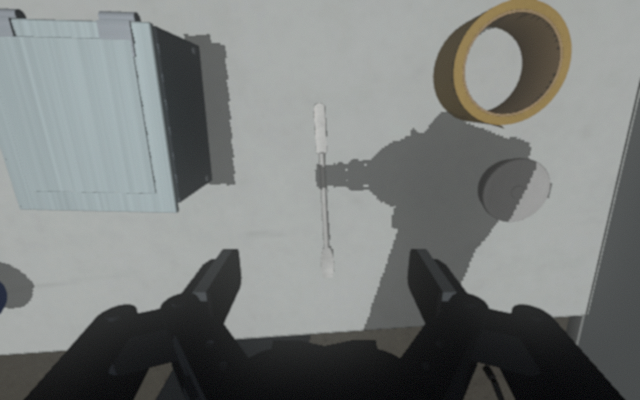

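```bash
python3 - <<'E'
from h import *
p,d,K,Rm,t=load("wrist1")
a=cv2.resize(p[90:290,270:390],None,fx=3,fy=3,interpolation=cv2.INTER_CUBIC); a2=np.clip((a.astype(float)-90)*1.8,0,255).astype(np.uint8)
cv2.imwrite("pics/c3.png",a2[:,:,::-1])
for u,v in [(319,103),(321,153),(322.3,190),(325.5,245),(328,277)]: print(u,v,ray(K,Rm,t,u,v,0.003).round(4), pt(d,K,Rm,t,u,v).round(4))
C=cloud(d,K,Rm,t)
m=(d>0)&(abs(C[...,2]-0.083)<0.004)&(C[...,0]<0.7)
n,l,st,_=cv2.connectedComponentsWithStats(m.astype(np.uint8)); i=1+st[1:,4].argmax()
P=C[l==i]; r=cv2.minAreaRect((P[:,:2]*1000).astype(np.float32)); print(st[i],r,cv2.boxPoints(r).round(1).tolist(),P[:,2].mean())
E
```

```text
319 103 [ 0.5775 -0.2173  0.003 ] [ 0.5775 -0.2173  0.0024]
321 153 [ 0.528  -0.2149  0.003 ] [ 0.5283 -0.215   0.0043]
322.3 190 [ 0.4879 -0.2128  0.003 ] [ 0.4885 -0.2129  0.0048]
325.5 245 [ 0.4217 -0.2107  0.003 ] [ 0.423  -0.2108  0.0055]
328 277 [ 0.379  -0.2102  0.003 ] [ 0.379  -0.2102  0.003 ]
[    0    10   178   203 30942] ((580.2094116210938, -39.22779083251953), (129.31893920898438, 143.77078247070312), 83.64258575439453) [[501.6000061035156, -95.5], [644.5, -111.4000015258789], [658.7999877929688, 17.100000381469727], [515.9000244140625, 33.0]] 0.08308816706524152
```

View pics/c3.png

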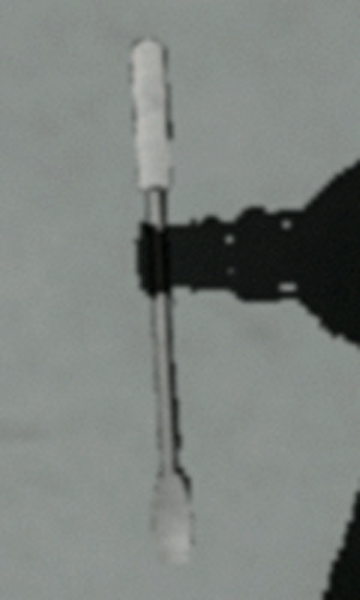

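Request:
play_rows(
  moves=[
    [[-0.001,-0.0035,0.04,-2.75],[-0.001,-0.0035,0.08,-2.75],[-0.001,-0.0035,0.115,-2.75],[-0.001,-0.0035,0.14,-2.75],[-0.001,-0.0035,0.155,-2.75],[-0.001,-0.0035,0.16,-2.75],[-0.001,-0.0035,0.1605,-2.75],[-0.001,-0.0035,0.1605,-2.75]],
  ],
)

```text
time_s: 2.2
position: [0.5039, -0.2145, 0.1749]
orientation: [-0.694, 0.72, -0.0, 0.0]
force: [-0.2, -0.5, 0.8]
opening: 0.0851
```

Request:
play_rows(
  moves=[
    [[0,0,0,0],[0,0,0,0],[0,0,0,0],[0,0,0,0],[0,0,0,0],[0,0,0,0],[0,0,0,0],[0,0,0,0]],
  ],
  fingers=0,
  newtons=60,
)

```text
time_s: 2.87
position: [0.5036, -0.2143, 0.1744]
orientation: [-0.693, 0.72, -0.0, 0.0]
force: [-0.5, -0.5, 4.0]
opening: 0.0033
```

```bash
python3 - <<'E'
from h import *
p,d,K,Rm,t=shot("wrist","wrist2"); s=robot.observe(); print(s['position'],s['joint_positions'].round(2),s['time_s'],s['force'],s['opening'])
E
```

```text
[ 0.50367222 -0.21427744  0.17446197] [ 0.1   0.46  0.3   1.85 -0.18  0.86 -1.12] 2.9167 [-0.85440099  0.89987089  4.5509611 ] 0.002817335925740751
```

View pics/wrist2.png

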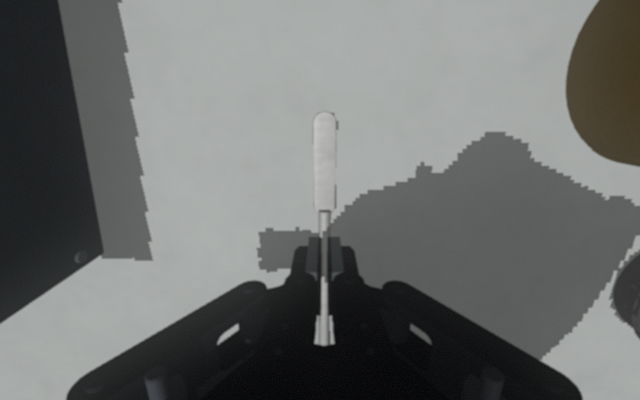

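```bash
python3 - <<'E'
from h import *
p,d,K,Rm,t=load("wrist2")
a=cv2.resize(p[100:350,260:390],None,fx=4,fy=2.4,interpolation=cv2.INTER_CUBIC); a2=np.clip((a.astype(float))*1.5,0,255).astype(np.uint8)
cv2.imwrite("pics/c4.png",a2[:,:,::-1])
C=cloud(d,K,Rm,t)
for v in range(110,350,12): print(v,C[v,324].round(4), C[v,314,2].round(4), C[v,334,2].round(4))
E
```

```text
110 [ 5.786e-01 -2.180e-01 -3.000e-04] -0.0004 -0.0005
122 [ 0.5733 -0.2178  0.0025] 0.0021 0.0023
134 [ 0.5677 -0.2176  0.0021] 0.0016 0.1428
146 [ 0.5618 -0.2174  0.0012] 0.0016 0.0019
158 [ 0.556  -0.2172  0.0015] 0.0013 0.0011
170 [ 0.55   -0.2169  0.0017] 0.0028 0.0017
182 [ 5.435e-01 -2.167e-01  3.000e-04] 0.0026 0.0013
194 [ 0.5377 -0.2165  0.0022] 0.0033 0.0013
206 [ 0.5312 -0.2162  0.0024] 0.0029 -0.0005
218 [ 0.5258 -0.216   0.0055] -0.001 -0.0005
230 [ 0.5193 -0.2157  0.0057] -0.0002 -0.0001
242 [ 0.5119 -0.2155  0.0048] 0.0103 0.011
254 [ 0.505  -0.2152  0.0051] 0.0227 0.0221
266 [ 0.4985 -0.2149  0.0064] 0.0325 0.0323
278 [ 0.4902 -0.2146  0.0052] 0.0428 0.0433
290 [ 0.483  -0.2143  0.0059] 0.0477 0.051
302 [ 0.4742 -0.214   0.0048] 0.0477 0.0477
314 [ 0.4672 -0.2137  0.0063] 0.0471 0.0476
326 [ 0.4583 -0.2134  0.0058] 0.048 0.0469
338 [ 0.4497 -0.2131  0.0058] 0.0491 0.0535
```

View pics/c4.png

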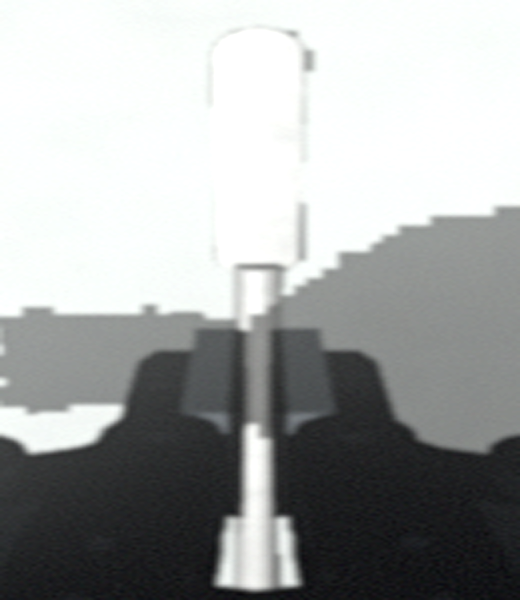

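Request:
play_rows(
  moves=[
    [[0,0,-0.01,0],[0,0,-0.03,0],[0,0,-0.06,0],[0,0,-0.09,0],[0,0,-0.12,0],[0,0,-0.12,0],[0,0,-0.12,0]],
  ],
  newtons=80,
)

```text
time_s: 3.5
position: [0.5041, -0.2146, 0.2967]
orientation: [-0.693, 0.721, -0.002, 0.001]
force: [-0.5, -0.0, -0.8]
opening: 0.0018
```

```bash
python3 - <<'E'
from h import *
p,d,K,Rm,t=shot("wrist","wrist3"); s=robot.observe(); print(s['position'],s['joint_positions'].round(2),s['time_s'],s['force'],s['opening'])
C=cloud(d,K,Rm,t)
for v in range(110,350,12): print(v,C[v,324].round(4)-np.array([0,0,s['position'][2]-.173]))
E
```

```text
[ 0.50355073 -0.21426259  0.29492352] [ 0.06  0.3   0.34  1.75 -0.11  1.1  -1.17] 3.55 [-0.91268115  0.26770276 -1.2986099 ] 0.002255534702592692
110 [ 0.5771     -0.2186     -0.12282352]
122 [ 0.5744     -0.2184      0.00227648]
134 [ 0.5688     -0.2182      0.00257648]
146 [ 0.563      -0.218       0.00157648]
158 [ 0.5575     -0.2178      0.00377648]
170 [ 0.5512     -0.2175      0.00217648]
182 [ 0.5453     -0.2173      0.00337648]
194 [ 0.5388     -0.217       0.00277648]
206 [ 0.5324     -0.2168      0.00277648]
218 [ 0.5269     -0.2166      0.00577648]
230 [ 0.52       -0.2163      0.00537648]
242 [ 0.5126     -0.216       0.00437648]
254 [ 0.5067     -0.2158      0.00647648]
266 [ 0.4991     -0.2155      0.00587648]
278 [ 0.4908     -0.2152      0.00467648]
290 [ 0.4838     -0.2149      0.00577648]
302 [ 0.4758     -0.2146      0.00567648]
314 [ 0.467      -0.2143      0.00487648]
326 [ 0.4592     -0.2139      0.00567648]
338 [ 0.4507     -0.2136      0.00587648]
```

View pics/wrist3.png

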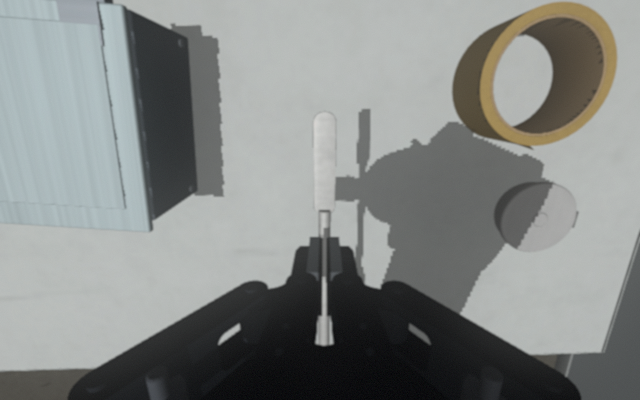

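```bash
cat >> h.py <<'E'
HC=np.array([0.5802,-0.0390]); HY=np.radians(-6.25)
hx=np.array([np.cos(HY),np.sin(HY)]); hy=np.array([-hx[1],hx[0]])
def rel(target,yaw=None):
    """shift in tool axes from measured pose to world target; yaw= desired dir of -tool y"""
    s=robot.observe(); M=R.from_quat(s["orientation"]).as_matrix()
    d=M.T@(np.array(target)-s["position"])
    cy=np.degrees(np.arctan2(-M[1,1],-M[0,1]))
    return d.round(4), (cy-yaw if yaw is not None else None), cy, s["position"].round(4), s["force"].round(1), s["time_s"]
def house(x,y,z): return np.array([*(HC+x*hx+y*hy),z])
E
python3 - <<'E'
from h import *
print(rel(house(-.1515,0,.275),-6.25))
E
```

```text
(array([-0.1888,  0.0812,  0.0198]), np.float64(4.061570452306892), np.float64(-2.1884295476931075), array([ 0.5036, -0.2143,  0.2949]), array([-0.9,  0.3, -1.3]), 3.55)
```

Request:
play_rows(
  moves=[
    [[0,0.03,0.01,4],[-0.02,0.06,0.018,4],[-0.05,0.08,0.02,4],[-0.08,0.081,0.02,4],[-0.12,0.081,0.02,4],[-0.155,0.081,0.02,4],[-0.18,0.081,0.02,4],[-0.189,0.081,0.02,4],[-0.189,0.081,0.02,4],[-0.189,0.081,0.02,4],[-0.189,0.081,0.02,4]],
  ],
)

```text
time_s: 4.47
position: [0.4296, -0.0239, 0.2737]
orientation: [-0.667, 0.745, 0.0, -0.001]
force: [0.1, 0.2, 0.5]
opening: 0.0021
```

```bash
python3 - <<'E'
from h import *
print(rel(house(-.1515,0,.2425),-6.25)); print(robot.observe()['joint_positions'].round(2))
p,d,K,Rm,t=shot("wrist","wrist4"); shot("side","side4")
C=cloud(d,K,Rm,t); 
m=(d>0)&(abs(C[...,2]-0.083)<0.004)&(C[...,0]<0.7)
n,l,st,_=cv2.connectedComponentsWithStats(m.astype(np.uint8)); i=1+st[1:,4].argmax()
P=C[l==i]; r=cv2.minAreaRect((P[:,:2]*1000).astype(np.float32)); print(st[i],r,cv2.boxPoints(r).round(1).tolist(),P[:,2].mean())
E
```

```text
(array([-0.0014,  0.0001,  0.0312]), np.float64(-0.06375442598041214), np.float64(-6.313754425980412), array([ 0.4296, -0.0239,  0.2737]), array([0.1, 0.2, 0.5]), 4.4667)
[-0.21  0.08  0.2   2.06 -0.02  1.01 -1.68]
[  186     0   266   100 25342] ((531.6739501953125, -33.747283935546875), (127.96794891357422, 45.17475509643555), 83.67535400390625) [[502.20001220703125, -94.9000015258789], [547.0999755859375, -99.80000305175781], [561.2000122070312, 27.399999618530273], [516.2999877929688, 32.29999923706055]] 0.08276549059332801
```

View pics/wrist4.png

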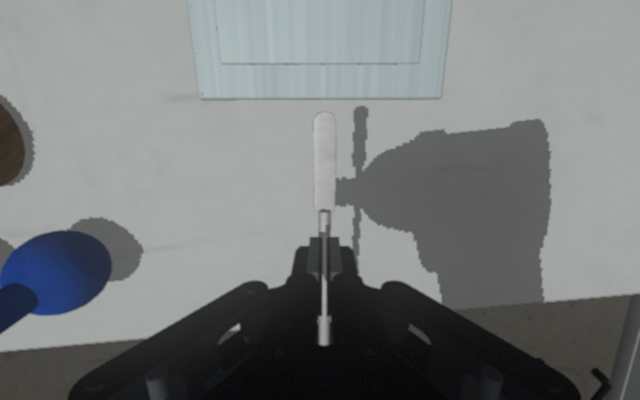

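View pics/side4.png

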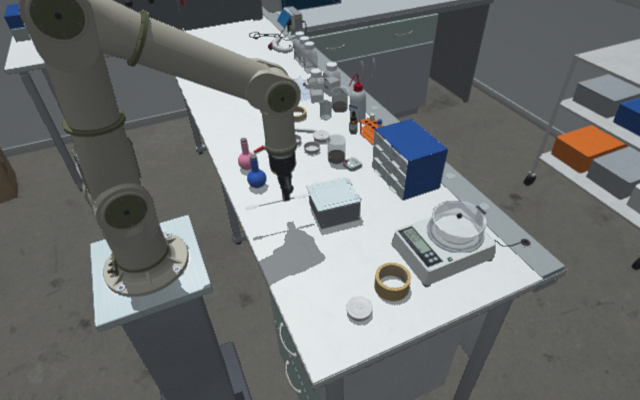

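Request:
play_rows(
  moves=[
    [[-0.0015,0,0.015,0],[-0.0015,0,0.028,0],[-0.0015,0,0.031,0],[-0.0015,0,0.031,0],[-0.0015,0,0.031,0]],
  ],
)

```text
time_s: 4.98
position: [0.4301, -0.0215, 0.2435]
orientation: [-0.667, 0.745, 0.0, -0.0]
force: [-0.3, -0.1, -0.1]
opening: 0.0021
```

```bash
python3 - <<'E'
from h import *
print(rel(house(-.1265,0,.2425),-6.25)); print(robot.observe()['joint_positions'].round(2))
p,d,K,Rm,t=shot("side","side5")
a=cv2.resize(p[150:240,230:370],None,fx=5.5,fy=5.5,interpolation=cv2.INTER_CUBIC); a2=np.clip((a.astype(float))*1.5,0,255).astype(np.uint8)
cv2.imwrite("pics/c5.png",a2[:,:,::-1])
E
```

```text
(array([ 0.0011, -0.0246,  0.001 ]), np.float64(-0.011495123302671217), np.float64(-6.261495123302671), array([ 0.4301, -0.0215,  0.2435]), array([-0.3, -0.1, -0.1]), 4.9833)
[-0.2   0.13  0.19  2.09 -0.03  0.93 -1.68]
```

View pics/c5.png

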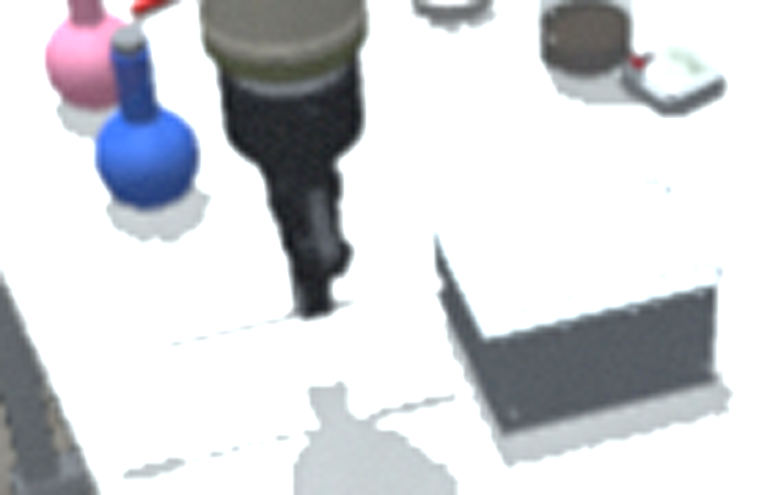

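Request:
play_rows(
  moves=[
    [[0.001,-0.004,0.001,0],[0.001,-0.008,0.001,0],[0.001,-0.012,0.001,0],[0.001,-0.015,0.001,0],[0.001,-0.018,0.001,0]],
  ],
)

```text
time_s: 5.45
position: [0.4484, -0.0238, 0.2423]
orientation: [-0.668, 0.744, -0.0, 0.0]
force: [-0.3, 0.4, -0.8]
opening: 0.002
```

Request:
play_rows(
  moves=[
    [[0,-0.003,0,0],[0,-0.006,0,0],[0,-0.008,0,0],[0,-0.008,0,0]],
  ],
)

```text
time_s: 5.78
position: [0.4561, -0.0246, 0.2422]
orientation: [-0.668, 0.744, -0.0, 0.0]
force: [0.4, 0.3, -0.2]
opening: 0.0019
```

```bash
python3 - <<'E'
from h import *
print(rel(house(-.1265,0,.2425),-6.25)); print(robot.observe()['joint_positions'].round(2))
p,d,K,Rm,t=shot("wrist","wrist6")
E
```

```text
(array([ 0.0008,  0.0016, -0.0003]), np.float64(0.05831686023663796), np.float64(-6.191683139763362), array([ 0.4561, -0.0246,  0.2422]), array([ 0.4,  0.3, -0.2]), 5.7833)
[-0.2   0.18  0.2   2.03 -0.04  0.94 -1.65]
```

View pics/wrist6.png

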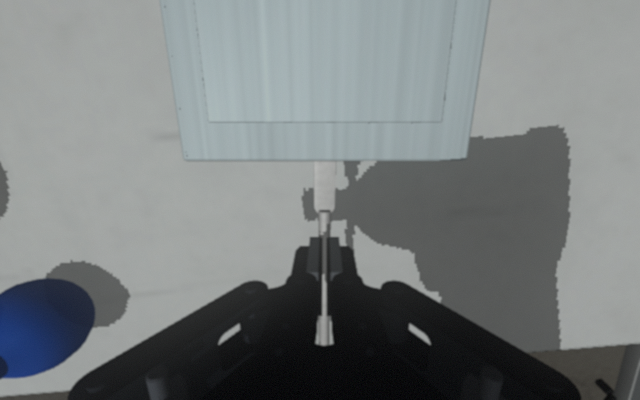

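Request:
play_rows(
  moves=[
    [[0,0,-0.006,0],[0,-0.0003,-0.012,0],[0,-0.0006,-0.018,0],[0,-0.0015,-0.024,0],[0,-0.0023,-0.0294,0],[0,-0.0037,-0.035,0],[0,-0.0052,-0.0407,0],[0,-0.0072,-0.046,0],[0,-0.0092,-0.0517,0],[0,-0.0117,-0.057,0],[0,-0.0143,-0.0622,0],[0,-0.0143,-0.0622,0]],
  ],
)

```text
time_s: 6.83
position: [0.4708, -0.0262, 0.3056]
orientation: [-0.668, 0.744, -0.001, 0.001]
force: [-0.1, 1.5, -1.0]
opening: 0.0021
```

```bash
python3 - <<'E'
from h import *
print(rel(house(-.1265,0,.2425),-6.25)); print(robot.observe()['joint_positions'].round(2))
p,d,K,Rm,t=shot("wrist","wrist7"); C=cloud(d,K,Rm,t)
for v in range(20,200,15): print(v,((C[v,270,:2]-HC)@hx).round(4),C[v,270,2].round(4),((C[v,324,:2]-HC)@hx).round(4),C[v,324,2].round(4))
p,d,K,Rm,t=shot("side","side7")
a=cv2.resize(p[120:240,230:390],None,fx=5,fy=5,interpolation=cv2.INTER_CUBIC)
cv2.imwrite("pics/c7.png",a[:,:,::-1])
E
```

```text
(array([0.0008, 0.0165, 0.0631]), np.float64(0.05267615432148709), np.float64(-6.197323845678513), array([ 0.4708, -0.0262,  0.3056]), array([-0.1,  1.5, -1. ]), 6.8333)
[-0.2   0.13  0.2   1.92 -0.03  1.09 -1.66]
20 0.006 0.1176 0.0062 0.1169
35 -0.0012 0.122 -0.0012 0.1223
50 -0.008 0.1246 -0.0081 0.1254
65 -0.015 0.1298 -0.015 0.1298
80 -0.0215 0.132 -0.0216 0.133
95 -0.0281 0.1353 -0.0281 0.137
110 -0.0345 0.1398 -0.0345 0.14
125 -0.0408 0.1419 -0.0408 0.1429
140 -0.047 0.1451 -0.047 0.1457
155 -0.079 -0.0007 -0.0558 0.133
170 -0.0937 -0.001 -0.0632 0.1334
185 -0.1089 -0.0014 -0.0708 0.134
```

View pics/c7.png

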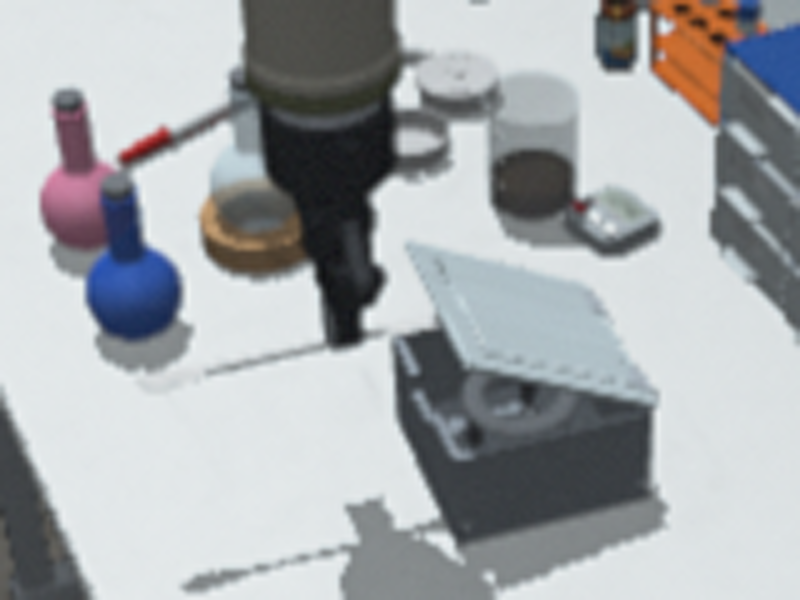

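View pics/wrist7.png

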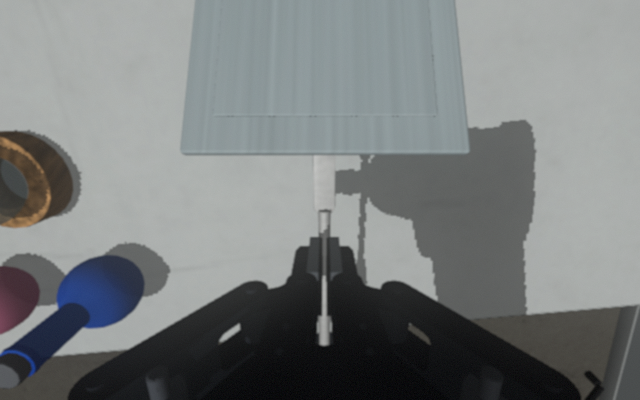

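Request:
play_rows(
  moves=[
    [[0,-0.003,-0.005,0],[0,-0.006,-0.0099,0],[0,-0.0131,-0.0192,0],[0,-0.021,-0.0277,0],[0,-0.0298,-0.0354,0],[0,-0.0393,-0.0421,0],[0,-0.0494,-0.0479,0],[0,-0.06,-0.0527,0],[0,-0.071,-0.0564,0],[0,-0.071,-0.0564,0]],
  ],
)

```text
time_s: 7.77
position: [0.5422, -0.0339, 0.3618]
orientation: [-0.668, 0.744, -0.001, 0.001]
force: [-0.6, -0.8, -0.0]
opening: 0.0018
```

```bash
python3 - <<'E'
from h import *
print(rel(house(-.1265,0,.2425),-6.25)); print(robot.observe()['joint_positions'].round(2))
p,d,K,Rm,t=shot("wrist","wrist8"); C=cloud(d,K,Rm,t)
for v in range(20,200,15): print(v,((C[v,270,:2]-HC)@hx).round(4),C[v,270,2].round(4),((C[v,324,:2]-HC)@hx).round(4),C[v,324,2].round(4))
p,d,K,Rm,t=shot("side","side8")
a=cv2.resize(p[120:240,230:390],None,fx=5,fy=5,interpolation=cv2.INTER_CUBIC)
cv2.imwrite("pics/c8.png",a[:,:,::-1])
E
```

```text
(array([0.0008, 0.0884, 0.1191]), np.float64(0.062225439847730435), np.float64(-6.18777456015227), array([ 0.5422, -0.0339,  0.3618]), array([-0.6, -0.8, -0. ]), 7.7667)
[-0.18  0.23  0.22  1.67 -0.05  1.24 -1.63]
20 0.1196 -0.0016 0.1195 -0.0008
35 0.1061 -0.0016 0.1059 -0.0004
50 0.0922 -0.0011 0.0922 -0.0009
65 0.0663 0.1022 0.0662 0.1025
80 0.0525 0.156 0.0525 0.156
95 0.0437 0.19 0.0438 0.1894
110 0.0376 0.2095 0.0376 0.2088
125 0.0175 0.0115 0.0302 0.188
140 0.0014 0.0101 0.0233 0.1897
155 -0.0146 0.0131 0.016 0.1894
170 -0.03 0.0193 0.0086 0.1895
185 -0.0454 0.0253 0.0009 0.1895
```

View pics/c8.png

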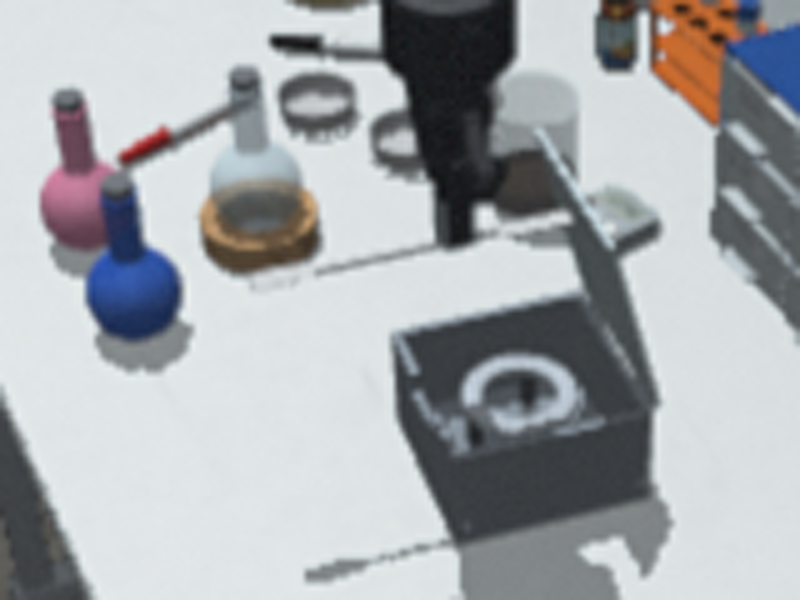

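View pics/wrist8.png

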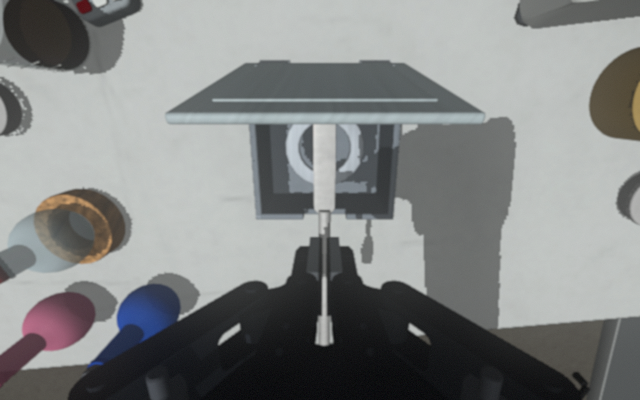

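Request:
play_rows(
  moves=[
    [[0,-0.006,-0.0013,0],[0,-0.0114,-0.0025,0],[0,-0.0172,-0.0032,0],[0,-0.023,-0.0039,0],[0,-0.029,-0.0041,0],[0,-0.0346,-0.0042,0],[0,-0.041,-0.0038,0],[0,-0.0462,-0.0032,0],[0,-0.052,-0.0025,0],[0,-0.0577,-0.0012,0],[0,-0.0577,-0.0012,0],[0,-0.0577,-0.0012,0]],
  ],
)

```text
time_s: 8.87
position: [0.5982, -0.0401, 0.3617]
orientation: [-0.668, 0.744, 0.0, -0.0]
force: [0.3, 0.1, -1.6]
opening: 0.0018
```

Request:
play_rows(
  moves=[
    [[0,0,0,0],[0,0,0,0],[0,0.01,0,0],[0,0.03,0,0],[0,0.06,0,0],[0,0.09,0,0],[0,0.09,0,0],[0,0.09,0,0]],
  ],
)

```text
time_s: 9.53
position: [0.5072, -0.0302, 0.3625]
orientation: [-0.668, 0.744, 0.0, 0.0]
force: [1.2, 0.2, -0.7]
opening: 0.0021
```

```bash
python3 - <<'E'
from h import *
print(rel(house(-.1265,0,.2425),-6.25)); print(robot.observe()['joint_positions'].round(2))
p,d,K,Rm,t=shot("wrist","wrist9"); C=cloud(d,K,Rm,t)
for v in range(20,160,10): print(v,((C[v,270,:2]-HC)@hx).round(4),C[v,270,2].round(4))
p,d,K,Rm,t=shot("side","side9")
a=cv2.resize(p[120:240,230:390],None,fx=5,fy=5,interpolation=cv2.INTER_CUBIC)
cv2.imwrite("pics/c9.png",a[:,:,::-1])
E
```

```text
(array([0.0008, 0.053 , 0.12  ]), np.float64(0.08288466928112559), np.float64(-6.167115330718874), array([ 0.5072, -0.0302,  0.3625]), array([ 1.2,  0.2, -0.7]), 9.5333)
[-0.2   0.16  0.22  1.76 -0.04  1.23 -1.65]
20 0.0655 0.0764
30 0.0592 0.0737
40 0.0591 0.0353
50 0.0547 0.0105
60 0.0455 0.0107
70 0.0362 0.0114
80 0.0267 0.0115
90 0.017 0.0113
100 0.0072 0.0118
110 -0.0029 0.0125
120 -0.0132 0.0112
130 -0.0237 0.0108
140 -0.0343 0.0112
150 -0.0447 0.0149
```

View pics/c9.png

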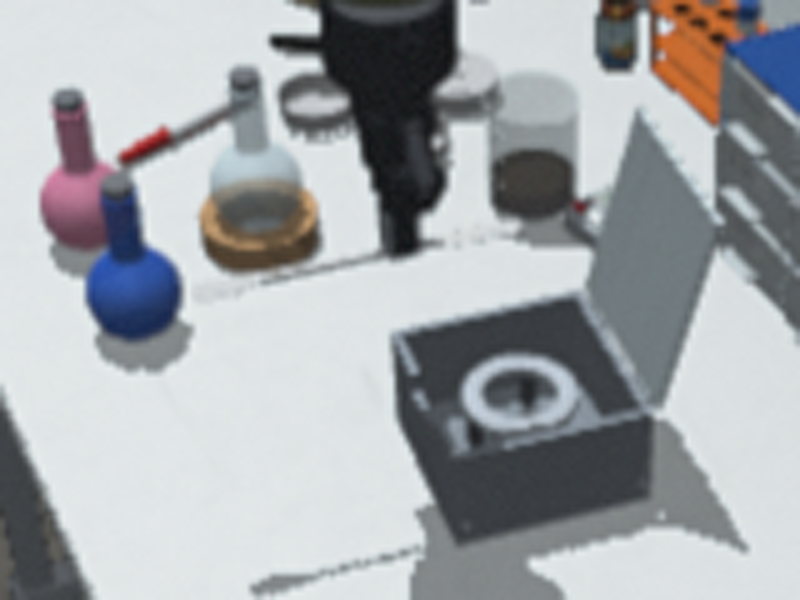

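View pics/wrist9.png

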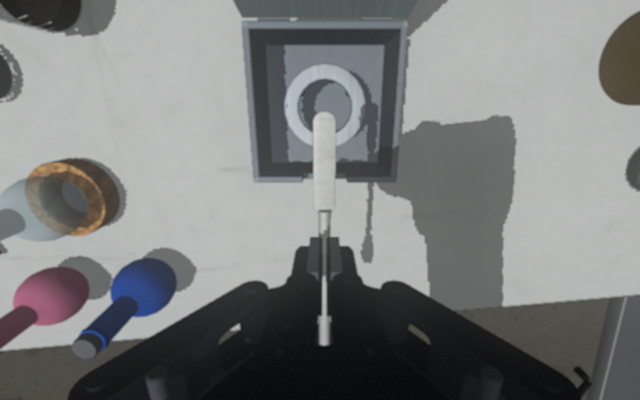

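```bash
python3 - <<'E'
from h import *
print(rel([.5036,-.2143,.1744],-6.25))
# ring & flask estimate
p,d,K,Rm,t=load("wrist9"); C=cloud(d,K,Rm,t)
m=(d>0)&(abs(C[...,2]-0.060)<0.003)&(np.linalg.norm(C[...,:2]-HC,axis=-1)<0.05)
P=C[m]; print(len(P),cv2.minEnclosingCircle((P[:,:2]*1000).astype(np.float32)),P[:,2].mean())
E
```

```text
(array([ 0.1835, -0.0143,  0.1882]), np.float64(0.06413600250595053), np.float64(-6.1858639974940495), array([ 0.5088, -0.0303,  0.3627]), array([-0.1,  0.1, -0.6]), 9.6333)
2794 ((580.3902587890625, -38.75105667114258), 36.78884506225586) 0.059060516235616554
```

Request:
play_rows(
  moves=[
    [[0.04,0,0,0],[0.08,-0.005,0,0],[0.12,-0.01,0.03,0],[0.16,-0.0143,0.06,0],[0.183,-0.0143,0.095,0],[0.1835,-0.0143,0.13,0],[0.1835,-0.0143,0.155,0],[0.1835,-0.0143,0.172,0],[0.1835,-0.0143,0.182,0],[0.1835,-0.0143,0.186,0],[0.1835,-0.0143,0.1875,0],[0.1835,-0.0143,0.188,0]],
  ],
)

```text
time_s: 10.63
position: [0.5039, -0.2145, 0.1749]
orientation: [-0.668, 0.744, -0.001, 0.0]
force: [0.2, -0.3, -0.6]
opening: 0.0015
```

Request:
play_rows(
  moves=[
    [[0,0,0,0],[0,0,0.0005,0],[0,0,0.0005,0]],
  ],
)

```text
time_s: 10.88
position: [0.5037, -0.2144, 0.1746]
orientation: [-0.668, 0.744, -0.001, 0.001]
force: [1.4, -0.1, 2.5]
opening: 0.0019
```

Contact with the bench felt (2.5 N). Open and check.

Request:
play_rows(
  moves=[
    [[0,0,0,0],[0,0,0,0],[0,0,0,0],[0,0,0,0],[0,0,0,0],[0,0,0,0],[0,0,-0.02,0],[0,0,-0.06,0],[0,0,-0.1,0],[0,0,-0.14,0],[0,0,-0.14,0],[0,0,-0.14,0]],
  ],
  fingers=100,
)

```text
time_s: 11.88
position: [0.5036, -0.2148, 0.3165]
orientation: [-0.668, 0.744, -0.002, 0.002]
force: [0.4, -0.3, -1.0]
opening: 0.085
```

```bash
python3 - <<'E'
from h import *
print(rel([.5,.2,.5],-6.25)); print(robot.observe()['opening'])
p,d,K,Rm,t=shot("wrist","wrist10"); C=cloud(d,K,Rm,t)
p,d,K,Rm,t=shot("side","side10")
a=cv2.resize(p[120:280,230:390],None,fx=5,fy=3.75,interpolation=cv2.INTER_CUBIC)
cv2.imwrite("pics/c10.png",a[:,:,::-1])
E
```

```text
(array([-0.4118,  0.0473, -0.1841]), np.float64(0.05307870843757989), np.float64(-6.19692129156242), array([ 0.5036, -0.2148,  0.3165]), array([ 0.4, -0.3, -1. ]), 11.8833)
0.0850240680038332
```

View pics/wrist10.png

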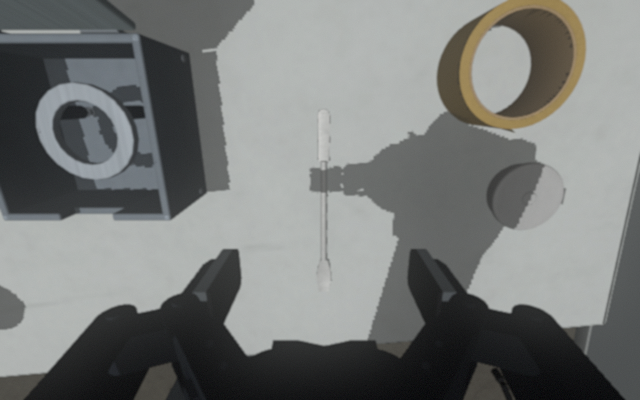

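View pics/c10.png

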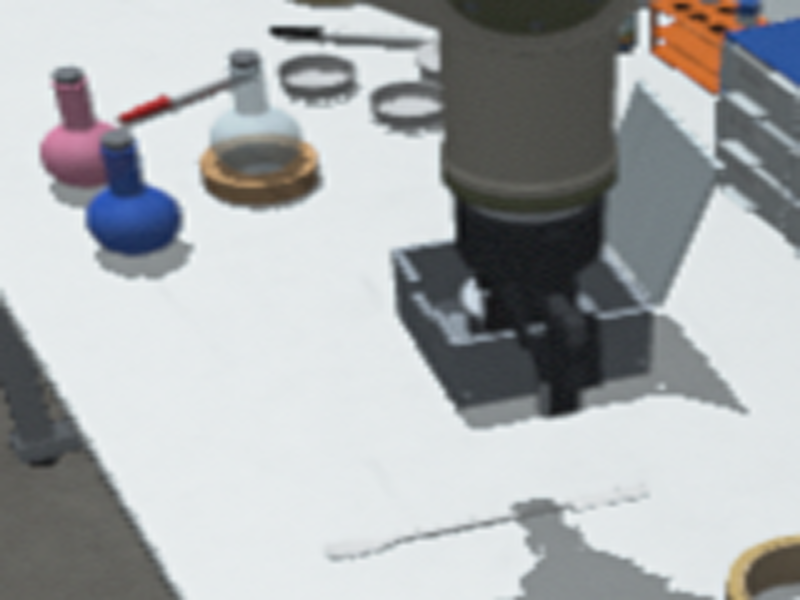

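Request:
play_rows(
  moves=[
    [[0,0,-0.04,0],[-0.03,0.01,-0.07,0],[-0.07,0.02,-0.1,0],[-0.11,0.03,-0.1,0],[-0.15,0.04,-0.1,0],[-0.19,0.05,-0.1,0],[-0.23,0.06,-0.1,0],[-0.27,0.07,-0.1,0],[-0.31,0.08,-0.1,0],[-0.35,0.09,-0.1,0],[-0.39,0.1,-0.1,0],[-0.42,0.11,-0.1,0]],
  ],
)

```text
time_s: 12.98
position: [0.4378, 0.2176, 0.4117]
orientation: [-0.668, 0.744, 0.001, -0.001]
force: [0.9, -0.2, -0.8]
opening: 0.0854
```

Request:
play_rows(
  moves=[
    [[-0.02,0,0,0],[-0.025,0,0,0],[-0.025,0,0,0],[-0.025,0,0,0]],
  ],
)

```text
time_s: 13.32
position: [0.4418, 0.239, 0.4122]
orientation: [-0.668, 0.745, 0.0, -0.001]
force: [0.5, -0.2, 0.1]
opening: 0.0853
```

```bash
python3 - <<'E'
from h import *
print(rel([.5,.2,.5],-6.25)); print(robot.observe()['joint_positions'].round(2))
p,d,K,Rm,t=shot("wrist","wrist11"); C=cloud(d,K,Rm,t)
cv2.imwrite("pics/c11.png",cv2.resize(p,None,fx=1.25,fy=1.25)[:,:,::-1])
E
```

```text
(array([ 0.0326, -0.0619, -0.0879]), np.float64(0.016025313077423498), np.float64(-6.2339746869225765), array([0.4418, 0.239 , 0.4122]), array([ 0.5, -0.2,  0.1]), 13.3167)
[-0.51  0.12 -0.06  1.68  0.01  1.34 -2.25]
```

View pics/c11.png

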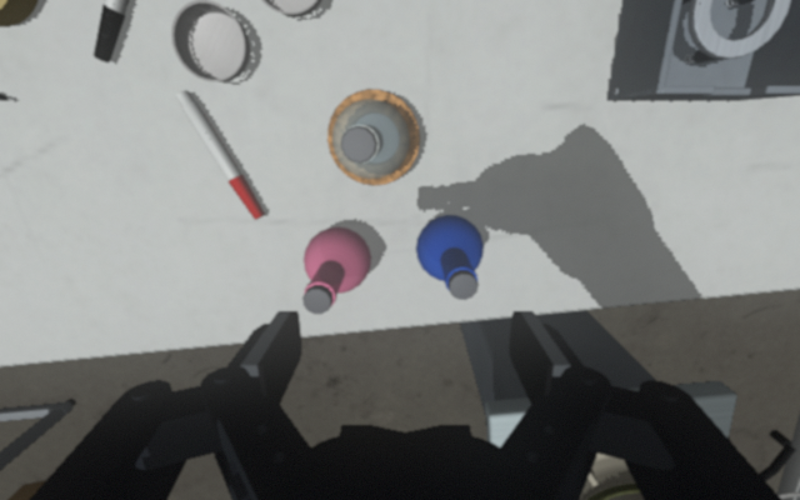

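```bash
python3 - <<'E'
from h import *
p,d,K,Rm,t=load("wrist11"); C=cloud(d,K,Rm,t)
hsv=cv2.cvtColor(p,cv2.COLOR_RGB2HSV)
m=cv2.inRange(hsv,(5,80,60),(25,255,255)); m[:, :220]=0; m[:, 380:]=0; m[:60]=0;m[170:]=0
ys,xs=np.nonzero(m); 
hull=cv2.convexHull(np.stack([xs,ys],1).astype(np.float32))[:,0]
W=np.array([ray(K,Rm,t,u,v,0.026)[:2]*1000 for u,v in hull]).astype(np.float32)
print("cork",cv2.minEnclosingCircle(W))
# stopper circle
a=cv2.resize(p[70:170,240:360],None,fx=6,fy=6,interpolation=cv2.INTER_CUBIC); cv2.imwrite("pics/c12.png",a[:,:,::-1])
for u,v in [(288,115)]: print(pt(d,K,Rm,t,u,v),ray(K,Rm,t,u,v,.144))
mm=(d>0)&(C[...,2]>0.138)&(C[...,2]<0.152)&(np.abs(C[...,0]-.51)<.05)&(np.abs(C[...,1]-.245)<.05)
P=C[mm]; print(len(P),cv2.minEnclosingCircle((P[:,:2]*1000).astype(np.float32)),P[:,2].mean())
for n,lo,hi in [("pink",(150,60,60),(178,255,255)),("blue",(110,120,50),(130,255,255))]:
    q=cv2.inRange(hsv,lo,hi)>0; q&=(d>0)&(C[...,2]>0.01)&(C[...,0]<.55); P=C[q]; r=cv2.minEnclosingCircle((P[:,:2]*1000).astype(np.float32)); print(n,r,P[:,2].max(),P[P[:,2]>.08].mean(0))
E
```

```text
cork ((512.4714965820312, 259.33184814453125), 42.77063751220703)
[0.51265721 0.25838891 0.14306862] [0.51268569 0.25827536 0.144     ]
653 ((512.4014892578125, 260.2370910644531), 11.491063117980957) 0.14270683562352937
pink ((402.6834411621094, 309.13079833984375), 31.30061912536621) 0.12513270036219415 [0.40655424 0.30767798 0.1084404 ]
blue ((402.3682556152344, 198.70172119140625), 30.45950698852539) 0.12122333400419566 [0.40646385 0.20171114 0.11327192]
```

View pics/c12.png

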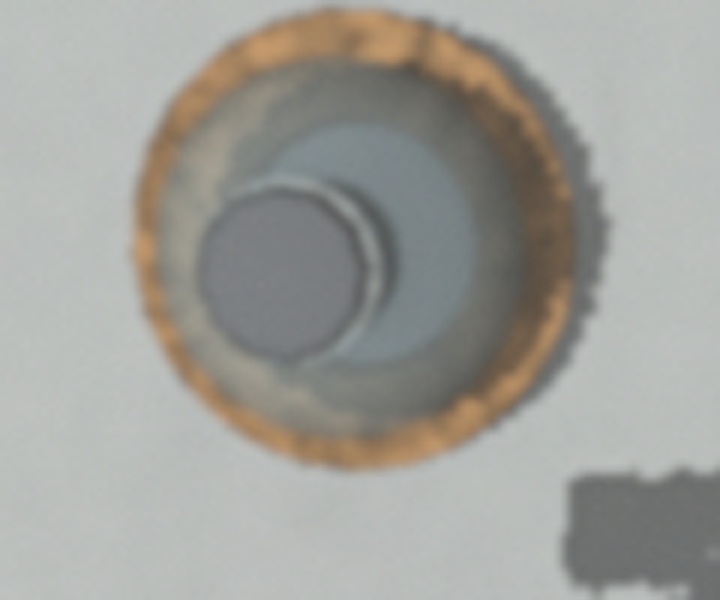

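```bash
python3 - <<'E'
from h import *
print(rel([.5125,.2597,.270],-6.25)); print(house(0,0,0))
E
```

```text
(array([-0.0292, -0.0679,  0.1424]), np.float64(-0.06326379156730955), np.float64(-6.3132637915673095), array([0.442 , 0.2384, 0.4126]), array([ 0.2, -0.6,  0.4]), 13.3667)
[ 0.5802 -0.039   0.    ]
```

Request:
play_rows(
  moves=[
    [[-0.015,-0.035,0,0],[-0.029,-0.068,0,0],[-0.029,-0.068,0.005,0],[-0.029,-0.068,0.03,0],[-0.029,-0.068,0.06,0],[-0.029,-0.068,0.09,0],[-0.029,-0.068,0.115,0],[-0.029,-0.068,0.135,0],[-0.029,-0.068,0.142,0],[-0.029,-0.068,0.142,0],[-0.029,-0.068,0.142,0]],
  ],
)

```text
time_s: 14.28
position: [0.5128, 0.2606, 0.2722]
orientation: [-0.667, 0.745, -0.0, 0.0]
force: [0.8, 1.1, 1.0]
opening: 0.0853
```

```bash
python3 - <<'E'
from h import *
print(rel([.5125,.2597,.270],-6.25))
p,d,K,Rm,t=shot("wrist","wrist13"); C=cloud(d,K,Rm,t)
mm=(d>0)&(C[...,2]>0.136)&(C[...,2]<0.152)&(np.abs(C[...,0]-.51)<.03)&(np.abs(C[...,1]-.26)<.02)
P=C[mm]; print(len(P),cv2.minEnclosingCircle((P[:,:2]*1000).astype(np.float32)),P[:,2].mean())
E
```

```text
(array([0.0009, 0.0002, 0.0022]), np.float64(-0.030875371156549036), np.float64(-6.280875371156549), array([0.5128, 0.2606, 0.2722]), array([0.8, 1.1, 1. ]), 14.2833)
2389 ((513.0489501953125, 259.90643310546875), 11.799944877624512) 0.14216679799625537
```

View pics/wrist13.png

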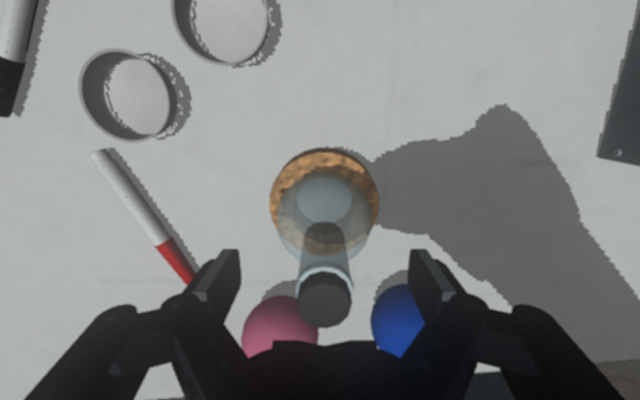

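Request:
play_rows(
  moves=[
    [[0.0005,0,0.002,0],[0.0005,0,0.002,0],[0.0005,0,0.002,0],[0.0005,0,0.002,0],[0.0005,0,0.002,0],[0.0005,0,0.002,0],[0.0005,0,0.002,0],[0.0005,0,0.002,0]],
  ],
  fingers=0,
  newtons=60,
)

```text
time_s: 15.0
position: [0.5123, 0.261, 0.2699]
orientation: [-0.668, 0.744, -0.0, 0.0]
force: [-0.2, -0.5, 3.7]
opening: 0.0239
```

Request:
play_rows(
  moves=[
    [[0,0,-0.01,0],[0,0,-0.03,0],[0,0,-0.06,0],[0,0,-0.09,0],[0,0,-0.12,0],[0,0,-0.14,0],[0,0,-0.14,0],[0,0,-0.14,0]],
  ],
)

```text
time_s: 15.67
position: [0.5122, 0.261, 0.4109]
orientation: [-0.668, 0.744, -0.0, 0.001]
force: [0.5, 0.3, -2.7]
opening: 0.0239
```

```bash
python3 - <<'E'
from h import *
print(rel([.5803,-.0389,.41],-6.25),robot.observe()['opening'])
p,d,K,Rm,t=shot("wrist","wrist14"); shot("side","side14"); C=cloud(d,K,Rm,t); s=robot.observe()
z=s['position'][2]
mm=(d>0)&(C[...,2]>z-.14)&(C[...,2]<z-.12)&(np.linalg.norm(C[...,:2]-s['position'][:2],axis=-1)<.02)
P=C[mm]; print(len(P),cv2.minEnclosingCircle((P[:,:2]*1000).astype(np.float32)),P[:,2].mean()-z)
E
```

```text
(array([ 0.2909, -0.1   ,  0.0007]), np.float64(0.06080482070196336), np.float64(-6.189195179298037), array([0.5122, 0.261 , 0.4109]), array([ 0.5,  0.3, -2.7]), 15.6667) 0.023910801065130664
4316 ((514.2310180664062, 260.51641845703125), 18.6724910736084) -0.12864551931146873
```

View pics/wrist14.png

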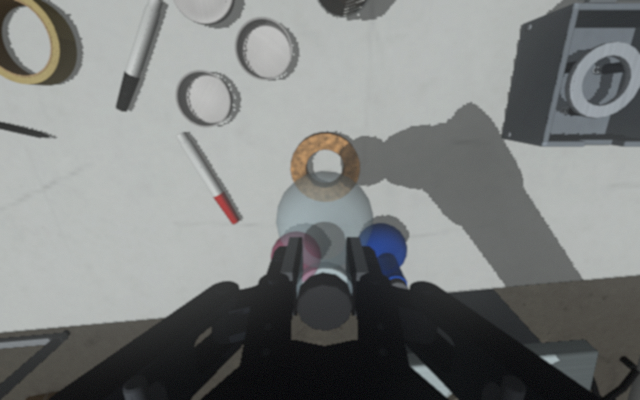

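View pics/side14.png

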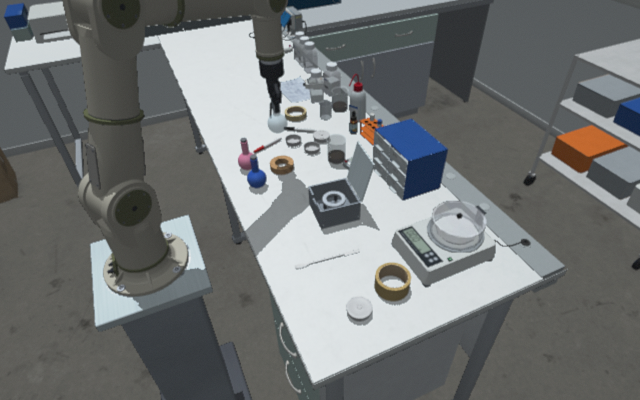

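Request:
play_rows(
  moves=[
    [[0.01,-0.003,0,0],[0.035,-0.012,0,0],[0.07,-0.024,0,0],[0.105,-0.036,0,0],[0.14,-0.048,0,0],[0.175,-0.06,0,0],[0.21,-0.072,0,0],[0.24,-0.083,0,0],[0.265,-0.091,0,0],[0.28,-0.096,0,0],[0.288,-0.099,0,0],[0.291,-0.1,0,0]],
  ],
)

```text
time_s: 16.77
position: [0.58, -0.0415, 0.4083]
orientation: [-0.667, 0.745, 0.0, -0.001]
force: [-0.7, 1.0, -2.0]
opening: 0.0237
```

Request:
play_rows(
  moves=[
    [[0,0,0.01,0],[0,0,0.03,0],[0,0,0.05,0],[0,0,0.06,0],[0,0,0.06,0],[0,0,0.06,0]],
  ],
)

```text
time_s: 17.27
position: [0.58, -0.038, 0.349]
orientation: [-0.669, 0.744, 0.001, -0.0]
force: [0.0, 0.3, -1.2]
opening: 0.0236
```

```bash
python3 - <<'E'
from h import *
print(rel([.580,-.0387,.304],-6.25),robot.observe()['opening'])
p,d,K,Rm,t=shot("wrist","wrist15"); C=cloud(d,K,Rm,t); s=robot.observe()
z=s['position'][2]
mm=(d>0)&(C[...,2]>z-.14)&(C[...,2]<z-.12)&(np.linalg.norm(C[...,:2]-s['position'][:2],axis=-1)<.02)
P=C[mm]; print(len(P),P.mean(0),P[:,2].mean()-z)
m=(d>0)&(abs(C[...,2]-0.060)<0.004)&(np.linalg.norm(C[...,:2]-HC,axis=-1)<0.05)
print(m.sum())
p,d,K,Rm,t=shot("side","side15")
a=cv2.resize(p[90:240,250:410],None,fx=5,fy=4,interpolation=cv2.INTER_CUBIC)
cv2.imwrite("pics/c15.png",a[:,:,::-1])
E
```

```text
(array([ 0.0008, -0.0001,  0.045 ]), np.float64(0.1589408959457268), np.float64(-6.091059104054273), array([ 0.58 , -0.038,  0.349]), array([ 0. ,  0.3, -1.2]), 17.2667) 0.023595186973617486
4227 [ 0.5842551  -0.03887174  0.21882288] -0.13122789766446344
1281
```

View pics/wrist15.png

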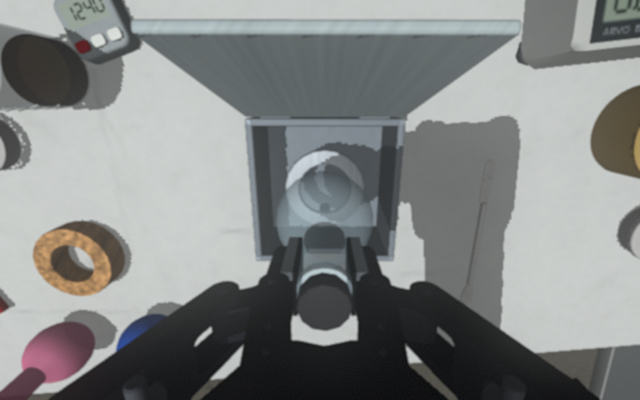

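View pics/c15.png

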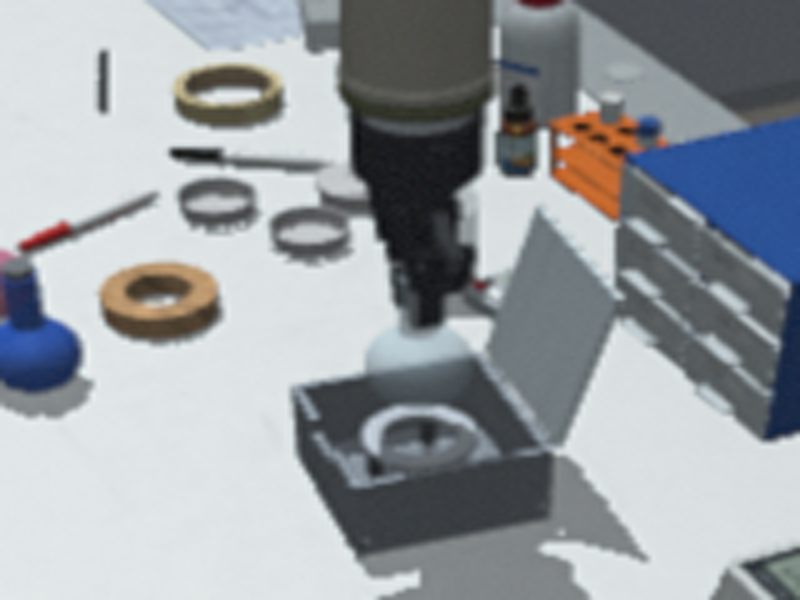

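Request:
play_rows(
  moves=[
    [[0.0007,0,0.012,0],[0.0007,0,0.024,0],[0.0007,0,0.033,0],[0.0007,0,0.037,0],[0.0007,0,0.039,0],[0.0007,0,0.04,0],[0.0007,0,0.04,0]],
  ],
)

```text
time_s: 17.95
position: [0.5802, -0.0398, 0.3094]
orientation: [-0.668, 0.744, 0.0, -0.0]
force: [-0.1, 0.7, -1.6]
opening: 0.0235
```

Request:
play_rows(
  moves=[
    [[0,0,0.001,0],[0,0,0.002,0],[0,0,0.003,0],[0,0,0.004,0],[0,0,0.005,0],[0,0,0.006,0],[0,0,0.007,0],[0,0,0.008,0],[0,0,0.008,0],[0,0,0.008,0]],
  ],
)

```text
time_s: 18.78
position: [0.5803, -0.0397, 0.3018]
orientation: [-0.668, 0.744, -0.0, 0.0]
force: [0.4, 1.2, 3.1]
opening: 0.0239
```

Request:
play_rows(
  moves=[
    [[0,0,0.001,0],[0,0,0.002,0],[0,0,0.003,0],[0,0,0.004,0],[0,0,0.005,0],[0,0,0.006,0],[0,0,0.006,0],[0,0,0.006,0]],
  ],
)

```text
time_s: 19.45
position: [0.5804, -0.0397, 0.296]
orientation: [-0.668, 0.744, -0.0, 0.0]
force: [-1.5, 1.3, 7.5]
opening: 0.0235
```

```bash
python3 - <<'E'
from h import *
print(rel([.580,-.0387,.292],-6.25),robot.observe()['opening'])
p,d,K,Rm,t=shot("wrist","wrist16"); C=cloud(d,K,Rm,t); s=robot.observe(); print(s['force'])
m=(d>0)&(abs(C[...,2]-0.052)<0.009)&(np.linalg.norm(C[...,:2]-HC,axis=-1)<0.036)&(np.linalg.norm(C[...,:2]-HC,axis=-1)>0.025)
P=C[m];print(m.sum(),np.percentile(P[:,2],[10,50,90]),P.mean(0))
p,d,K,Rm,t=shot("side","side16")
a=cv2.resize(p[90:240,250:410],None,fx=5,fy=4,interpolation=cv2.INTER_CUBIC)
cv2.imwrite("pics/c16.png",a[:,:,::-1])
C=cloud(d,K,Rm,t)
r=np.linalg.norm(C[...,:2]-HC,axis=-1)
m=(d>0)&(abs(C[...,2]-0.052)<0.010)&(r<.036)&(r>.025)
P=C[m];print(m.sum(),np.percentile(P[:,2],[10,50,90]))
p,d,K,Rm,t=load("side10" if False else "side15"); C=cloud(d,K,Rm,t)
r=np.linalg.norm(C[...,:2]-HC,axis=-1)
m=(d>0)&(abs(C[...,2]-0.055)<0.010)&(r<.036)&(r>.025)
P=C[m];print("before",m.sum(),np.percentile(P[:,2],[10,50,90]))
E
```

```text
(array([-0.0009,  0.0005,  0.004 ]), np.float64(0.07037746454779104), np.float64(-6.179622535452209), array([ 0.5804, -0.0397,  0.296 ]), array([-1.5,  1.3,  7.5]), 19.45) 0.023547924932590274
[-0.10431921  0.78706652  7.11141116]
764 [0.04965298 0.0505598  0.05136495] [ 0.6065371  -0.03820326  0.05052739]
77 [0.0472794  0.0502484  0.05789375]
before 128 [0.05426682 0.05892246 0.06079574]
```

View pics/wrist16.png

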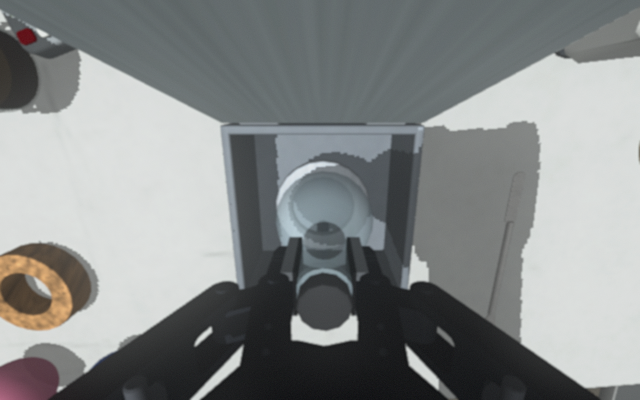

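View pics/c16.png

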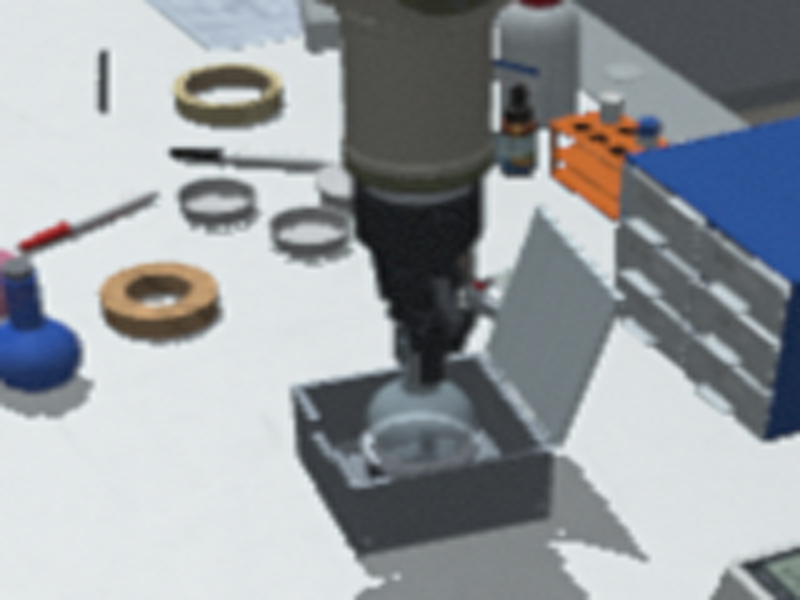

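Request:
play_rows(
  moves=[
    [[0,0,0.001,0],[0,0,0.002,0],[0,0,0.003,0],[0,0,0.0035,0],[0,0,0.0035,0],[0,0,0.0035,0],[0,0,0.0035,0],[0,0,0.0035,0]],
  ],
)

```text
time_s: 20.22
position: [0.5804, -0.0396, 0.2928]
orientation: [-0.668, 0.744, -0.0, 0.001]
force: [-1.7, 1.3, 9.5]
opening: 0.0234
```

```bash
python3 - <<'E'
from h import *
print(rel([.580,-.0387,.292],-6.25),robot.observe()['opening'])
p,d,K,Rm,t=shot("wrist","wrist17"); C=cloud(d,K,Rm,t); s=robot.observe(); print(s['force'],s['position'])
r=np.linalg.norm(C[...,:2]-HC,axis=-1)
m=(d>0)&(abs(C[...,2]-0.048)<0.006)&(r<.036)&(r>.025)
P=C[m];print(m.sum(),np.percentile(P[:,2],[10,50,90]))
P=C[(d>0)&(abs(C[...,2]-0.048)<0.004)&(r<.045)];print(cv2.minEnclosingCircle((P[:,:2]*1000).astype(np.float32)))
p,d,K,Rm,t=shot("side","side17"); C=cloud(d,K,Rm,t)
cv2.imwrite("pics/c17.png",cv2.resize(p[90:330,230:470],None,fx=3.3,fy=2.5)[:,:,::-1])
m=(d>0)&(C[...,2]>.09)&(C[...,2]<.23)&(C[...,0]>.64)&(C[...,0]<.76)&(C[...,1]<.02)&(C[...,1]>-.12)
P=C[m]; x=(P[:,:2]-HC)@hx; k=(x<.13); f=np.polyfit(P[k,2],x[k],1); print("cover angle",np.pi/2+np.arctan(f[0]))
E
```

```text
(array([-0.0009,  0.0005,  0.0008]), np.float64(0.07249744903375088), np.float64(-6.177502550966249), array([ 0.5804, -0.0396,  0.2928]), array([-1.7,  1.3,  9.5]), 20.2167) 0.02341219322739661
[-1.85040054  1.99190124  9.04726513] [ 0.58042134 -0.0396299   0.29284832]
740 [0.04669082 0.04757036 0.04841536]
((582.800537109375, -38.752254486083984), 36.474124908447266)
cover angle 1.8132351457526457
```

View pics/c17.png

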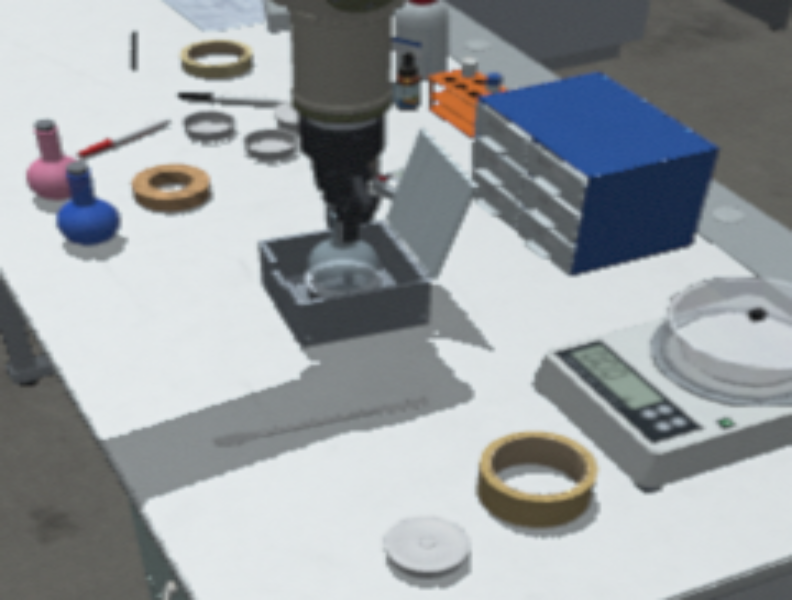

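View pics/wrist17.png

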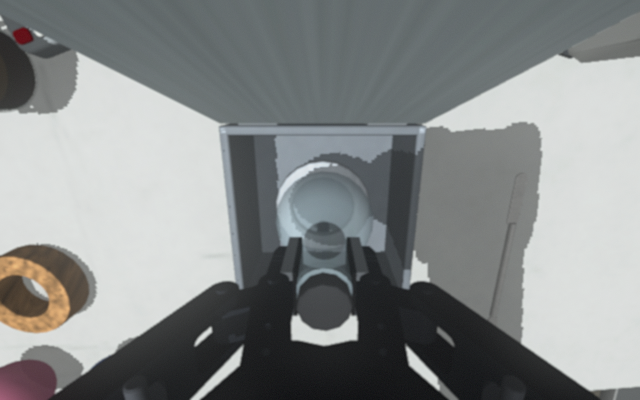

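```bash
python3 -c "
from bench import robot
print(robot.close_job()); s=robot.observe(); print(s['time_s'],s['position'],s['force'],s['opening'])"
```

```text
the job is handed in; nothing more can be done
None
the job is handed in; nothing more can be done
```

I did the whole job and handed it in at about 20 s of the 67 s allowed. `close_job` gives no verdict, so I only have my own checks.

- **Cover:** I slid the spatula blade into the front notch and lifted, then swung the cover back with the blade tip. It now leans back at about 1.81 rad by depth fit. No picture showed the hand or fingers near the cover while it was opening.
- **Spatula:** It was set back on the bench where it came from and let go. The last pictures show it lying flat.
- **Flask:** I took the clear flask from the cork ring by its neck and left the blue and pink ones alone. It stands upright on the sprung ring, still gripped (60 N commanded, 23 mm opening).
- **Press:** Depth puts the ring about 11.5 mm down (59.1 mm to 47.6 mm). The force rise of about 11 N gives about the same depth, well below the 30 N limit.
- **Centring:** The gripper sits about 1 mm from the ring centre I measured before pressing. The last circle fit, with only part of the ring in view, put the ring centre about 2.5 mm away. Both are inside the 6 mm limit.

The tape roll and dish look unmoved. I did not measure the beaker again after placing the flask. The gripper read only about 2 mm open on the 6.4 mm spatula shaft, but pictures showed it held level, so I carried on.

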